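Refill the pumice jar through the funnel

TASK

Refill the glass jar with pumice nubs: first take the one long bar out of the level tipping tray and put it in the white dish, because it would jam the funnel. Then tip the tray by its crank to pour all five nubs together through the funnel into the jar, and ease the tray back down to level without letting it fall. Do not shift the jar or disturb the other things on the sill.

Things in the scene. Friction and masses are not known exactly. Their poses are not given: they have to be found in the camera images.
- station: fixed white pouring station: base plate 270 x 150 x 8 mm, two cheeks with a hinged tipping tray, and a wide funnel in front of it. Origin: on the sill below the tray's hinge. x axis: pouring direction (tray to funnel), z up. In this frame the level tray covers x -150..+8 mm, y -69..+69 mm; the funnel's axis is at x = 70 mm, y = 0
- tipper (a joint): tilt of the tray, rad: 0 level (its rest), growing to 1.2 (stop) as it tips towards the funnel about the hinge (axis along the station's y). Nothing but gravity returns it, and it falls freely when let go. Tray: inside 146 x 130 mm, walls 34 mm high at the sides and back, open at the funnel end, floor 208 mm above the sill (level with the hinge axis)
- hinge (a point): point on the tray's hinge axis, middle of the tray's open edge, 208 mm above the sill
- crank_bar (a point): grip point of the tray's crank: a level steel bar 16 mm thick, rigid with the tray, along the station's y from -87 to -158 mm (robot's side); the point is on its centre line at y = -128 mm; its post is at y = -95 mm. With the tray level the bar is 80 mm above the hinge axis and 29 mm behind it (station -x); pushing it along +x tips the tray
- funnel_mouth (a point): centre of the funnel's mouth, 190 mm across, 194 mm above the sill; the cone narrows to a spout 64 mm wide inside, whose lower end is 108 mm above the sill
- jar: open clear glass jar, loose, standing on the station's base plate under the spout: 80 mm across outside, 72 mm inside, 95 mm tall, floor 5 mm thick. Origin: centre of its underside
- stick: the odd piece: a grey pumice bar 64 (x) x 24 (y) x 22 (z) mm lying in the tray among the nubs. Origin: centre of its underside, x along its length
- dish: square white ceramic dish, 120 x 120 x 24 mm, walls and floor 5 mm thick, open on top, standing on the sill. Origin: centre of its underside
- nub1: grey pumice nub, a stubby drum 24 mm across and 22 mm tall, standing on end in the tray. Origin: centre of its underside
- nub2: grey pumice nub, a stubby drum 24 mm across and 22 mm tall, standing on end in the tray. Origin: centre of its underside
- nub3: grey pumice nub, a stubby drum 24 mm across and 22 mm tall, standing on end in the tray. Origin: centre of its underside
- nub4: grey pumice nub, a stubby drum 24 mm across and 22 mm tall, standing on end in the tray. Origin: centre of its underside
- nub5: grey pumice nub, a stubby drum 24 mm across and 22 mm tall, standing on end in the tray. Origin: centre of its underside
- cap_jar: closed clear glass jar with a white twist cap, 72 mm across, 75 mm tall, standing; a bystander. Origin: on its underside, about its middle
- file: glass nail file, 135 x 14 x 5 mm, lying in the clear tray; a bystander. Origin: on its underside, about its middle
- buffer: rose-coloured nail buffer block, 95 x 26 x 26 mm, lying in the clear tray; a bystander. Origin: on its underside, about its middle
- pusher: steel cuticle pusher, a thin rod 125 mm long lying on the sill; a bystander. Origin: on its underside, about its middle
- polish: small amber bottle with a black cap, 36 mm across, 75 mm tall, standing; a bystander. Origin: on its underside, about its middle

How it is judged:
On the way, in this order (a step that is already met when the one before it is completed fails the run):
1. the long bar lies released in the dish while the tray is level and the five nubs are still in it (x of stick in the frame of dish between -0.05 and 0.05 m and y of stick in the frame of dish between -0.05 and 0.05 m and z of stick in the frame of dish below 0.03 m and contact force between the fingers and stick below 0.1 N and z of each of nub1, nub2, nub3, nub4, nub5 in the frame of station above 0.195 m and value of joint tipper below 0.12 rad), for 0.2 s.
2. the tray begins to tip (past 0.14 rad) with all five nubs in it (z of each of nub1, nub2, nub3, nub4, nub5 in the frame of station above 0.195 m and value of joint tipper above 0.14 rad).
3. the tray is tipped past 0.6 rad (value of joint tipper above 0.6 rad).
At the end, for the whole second after the job is handed in: All five nubs lie in the glass jar (origin inside its walls and below its rim) at rest, the long bar lies in the dish (its centre within 50 mm of the dish's centre lines, on the floor or leaning, less than 30 mm up) at rest, and the tray is back to level within 0.06 rad (horizontal distance between each of nub1, nub2, nub3, nub4, nub5 and jar below 0.036 m and z of nub1 in the frame of jar between -0.005 and 0.095 m and z of nub2 in the frame of jar between -0.005 and 0.095 m and z of nub3 in the frame of jar between -0.005 and 0.095 m and z of nub4 in the frame of jar between -0.005 and 0.095 m and z of nub5 in the frame of jar between -0.005 and 0.095 m and x of stick in the frame of dish between -0.05 and 0.05 m and y of stick in the frame of dish between -0.05 and 0.05 m and z of stick in the frame of dish below 0.03 m and contact force between the fingers and stick below 0.1 N and value of joint tipper below 0.06 rad and linear speed of stick below 0.02 m/s and linear speed of each of nub1, nub2, nub3, nub4, nub5 below 0.03 m/s); the robot touches nothing.
It fails at once if the tray is let fall back instead of being eased down (faster than 4 rad/s while tipped over 0.35 rad) (value of joint tipper above 0.35 rad and velocity of joint tipper below -4 rad/s).
It fails at once if the glass jar is shifted by more than 20 mm or tilted (distance of jar from where it was at the start of the episode above 0.02 m or angle between jar's own z axis and vertical above 0.25 rad).
It fails at once if a bystander (capped jar, file, buffer, pusher, small bottle) is moved by more than 30 mm (distance of any of cap_jar, file, buffer, pusher, polish from where it was at the start of the episode above 0.03 m).
It also fails if it takes over 69 s, if anything falls off the work surface, if the arm or the gripper's body presses on something with over 40 N, if the wrist force passes 120 N, or if a joint passes its speed limit or range.

ROBOT

A 7-joint arm with a two-finger parallel gripper is mounted at the origin on the work surface. World frame = base frame: x ahead of the robot, y to its left, z up, the work surface at z = 0. Lengths are in m, angles in rad, forces in N, time in s.
With the tool pointing down it reaches from about 0.425 to 1.025 m from the base axis. Payload 9.4 kg.
Tool frame: the origin (TCP) lies on the centre line of the jaws, within the pads' length; the fingertips stand 22 mm ahead of it and the grasp point (between the pads) lies 3 mm ahead of it; z points along the fingers, y is the line along which they close (so a half turn about z gives the same grasp; the last joint's range is limited). The gripper opens to 93 mm and grips with 3 to 60 N. Pads are 15 mm wide; open, the fingers measure 128 mm over their backs; the gripper's body (75 mm by 188 mm) begins 65 mm behind the grasp point.
Start: joints at [-1.402, 0.599, -0.003, 1.599, 0.002, 0.943, -0.08], TCP at [0.176, 0.703, 0.241] pointing down, gripper open.
Joint ranges: [-2.57, 2.57], [-0.35, 1.97], [-1.29, 1.29], [0.11, 2.56], [-1.05, 4.19], [0.11, 1.86], [-2.63, 2.63]. Speed limits (rad/s): [2.22, 2.22, 3.01, 3.01, 3.14, 3.14, 3.14].

INTERFACE

Orientations are given as [roll, pitch, yaw] about the fixed x, y, z axes, in that order (R = Rz(yaw) Ry(pitch) Rx(roll)).
In Python, from station import * gives the robot as it stands.
- The arm moves only by the tool step_arm, never from a script. Its argument "steps" is a list of rows, each an object with "slide": the shift along the tool's x, y, z scaled (see below), a list of three; "twist": the turn, a rotation vector about the tool's x, y, z scaled (see below), a list of three. A call has 1 to 12 rows; each row is the pose to reach, as a shift and turn from the pose commanded when the call began, along the tool's axes at that moment; what a row does not reach only later rows make up. The controller multiplies each number of a shift by 0.08 m and each number of a turn by 45 degrees. A row lasts 1/8 s, in which the tool goes at most 62.5 mm and 10.7 degrees, less where a joint would pass 70% of its speed; a pose out of reach is approached as far as the arm can. A call with a number of a shift or a turn outside -1 to 1 is refused whole. A call with a gripper value outside its range is refused whole. "claw" is the opening, from 0 (shut) to 1 (fully open), set as the call begins (left out, the last holds). The fingers move at their own pace and stop on an object; the grip force is fixed at half the most. Time passes only in rows, so rows that repeat a pose let the fingers close. It gives the time, the measured TCP pose, the force, the opening and the grip force at its end, in the units of the state.
- read_state(): the state, without advancing time (a new reading comes with each control period).
- snapshot(name): name is "scene" or "top" or "wrist"; returns (picture, depth): 384x512x3 uint8, red, green, blue; 384x512 float32, m along the optical axis (not along the pixel's ray), 0 where there is no reading.
- camera_params(name): a dict with "K" (3x3 intrinsics, pixels), "k1" (the pictures are not rectified: a ray, as slopes to the right and down, at radius r is drawn at 1 + k1 r^2 times it, then the intrinsics apply), "extrinsics" (4x4, takes a point from camera to world coordinates). Camera axes: x right, y up, looking along -z (the intrinsics and any distortion apply to the point x, -y, -z); pixel columns grow to the right and rows downward; lengths in m; the calibration is good to about 2 mm. A picture is of the moment at which its call begins: read the wrist's pose just before it. camera_params takes no time and is no camera call; for the wrist camera it gives the pose at the moment of the call.
- finish_job(): hands the job in; it is judged then, once.
Trained networks look in the newest picture that a camera, given by its name, has taken for a name from the list of things; names that differ only in an ending like _2 or _b are one class to them, and where a whole thing is asked for, a point or a joint stands for the part that bears it (a point fixed in the world has none). Each returns a list of dicts, best first, with "score" (0 to 1); they miss things now and then, are a little off and sometimes report something else, mostly with a low value. They report only what shows in the picture. A call takes as long as a camera call.
- silhouettes(label, camera): "pixels" (384x512 bool, what is visible of it) and "rect" ([left, top, right, bottom] as shares, 0 to 1, of the picture: columns of its width, rows of its height, round what is visible of it).
- mark_of(label, camera): "xy" ([column, row] as shares, 0 to 1, of the picture: columns of its width, rows of its height: a listed point, or the origin of a listed thing).
The state is a dict: "time_s": time; "qpos": joint angles; "qvel": joint speeds; "joint_torque": joint torques, N m; "ee_pos": TCP position; "orientation": TCP orientation; "wrist_force": force on the tool from outside, world axes, zero at the start; "torque": the same for the moment, N m; "width": finger opening in m; "finger_force": force on a finger pad.
Only numpy, scipy, OpenCV 4.12 (cv2) and the standard library are available. Lean on these libraries where they do the work, as an engineer would, in place of code of your own. Each camera call takes 0.05 s, during which the arm holds its last target. There are 200 camera calls.

## Working session

There is one attempt and no reset: what is moved stays moved. The work goes in short steps, Python scripts to look and compute and a tool call to move; the robot and the scene stay as the last step left them, time stands still between calls to the robot, and variables do not carry over. Pictures are saved under pics/ and viewed, at most 10 in all, crops included, and the job is handed in when it is done.

Besides the shell and the picture viewer there is one more tool, called after "Call:" in YAML: its name, and indented under it one key for each argument. step_arm: Moves the arm, as the interface text tells. Its arguments: {"type":"object","properties":{"steps":{"type":"array"},"claw":{"type":"number"}},"required":["steps"]}

```bash
ls; mkdir -p pics
cat > h.py <<'E'
from station import *
import numpy as np, cv2
from scipy.spatial.transform import Rotation as R
def unproj(cam,u,v,d,P=None):
    P=P or camera_params(cam);K=np.array(P["K"]);k=P["k1"]
    x=(u-K[0,2])/K[0,0];y=(v-K[1,2])/K[1,1]
    a,b=x,y
    for _ in range(20):
        s=1+k*(a*a+b*b);a,b=x/s,y/s
    p=np.stack([a*d,-b*d,-d*np.ones_like(a*d)],-1)
    E=np.array(P["extrinsics"]);return p@E[:3,:3].T+E[:3,3]
def ray(cam,u,v,z):
    "point on pixel ray at height z"
    E=np.array(camera_params(cam)["extrinsics"]);o=E[:3,3]
    p=unproj(cam,np.float64(u),np.float64(v),1.0);t=(z-o[2])/(p[2]-o[2]);return o+t*(p-o)
def save(img,n): cv2.imwrite("pics/"+n,img[:,:,::-1])
E
python3 - <<'E'
from h import *
s=read_state();print(s["time_s"],s["ee_pos"],s["orientation"],s["wrist_force"])
for c in("top","scene"):
    im,d=snapshot(c);save(im,c+"0.png");np.save(c+"d.npy",d)
    for l in("hinge","crank_bar","funnel_mouth","stick","dish","jar","nub1","station"):
        r=mark_of(l,c);print(c,l,[(round(x["score"],2),round(x["xy"][0]*512),round(x["xy"][1]*384)) for x in r[:6]])
E
```

```text
pics
0.0 [0.17631101 0.70278548 0.23976531] [-3.14008763e+00  1.22286141e-04  2.89583414e+00] [ 0.00572129  0.57447555 -0.62508102]
top hinge [(0.95, 274, 195), (0.44, 250, 151)]
top crank_bar [(0.92, 220, 181), (0.31, 171, 257)]
top funnel_mouth [(0.91, 270, 219)]
top stick [(0.67, 267, 170)]
top dish [(0.72, 171, 259)]
top jar [(0.56, 264, 232)]
top nub1 [(0.61, 272, 186), (0.55, 283, 151), (0.46, 282, 188), (0.44, 252, 151), (0.39, 253, 185)]
top station [(0.83, 266, 212), (0.38, 284, 189)]
scene hinge [(0.59, 254, 192)]
scene crank_bar [(0.83, 306, 173)]
scene funnel_mouth [(0.97, 249, 179), (0.69, 253, 240)]
scene stick [(0.51, 263, 220)]
scene dish [(0.91, 332, 195), (0.64, 254, 190), (0.3, 260, 219), (0.26, 254, 203)]
scene jar [(0.55, 261, 222)]
scene nub1 [(0.61, 283, 230), (0.45, 251, 204), (0.38, 274, 195), (0.38, 241, 202)]
scene station [(0.61, 251, 239)]
```

View pics/top0.png

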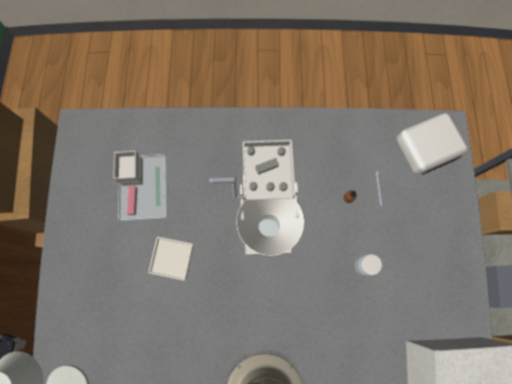

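View pics/scene0.png

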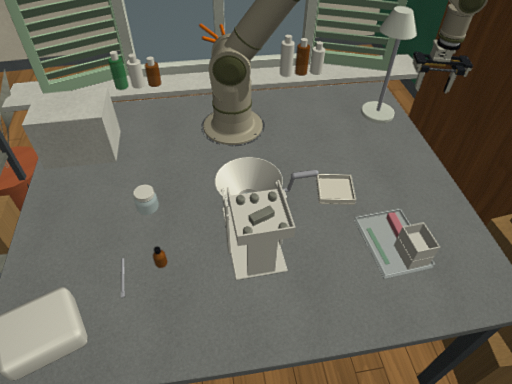

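Run:
```python
from h import *
P={c:camera_params(c) for c in("top","scene")}
print(np.round(np.array(P["top"]["extrinsics"]),3).tolist(),P["top"]["K"],P["top"]["k1"])
for l,u,v,z in(("hinge",274,195,.208),("crank",220,181,.288),("fun",270,219,.194),("stick",267,170,.208),("dish",171,259,0),("n",272,186,.208),("n",283,151,.208),("n",282,188,.208),("n",252,151,.208),("n",253,185,.208)):
    print(l,ray("top",u,v,z).round(3))
for l,u,v,z in(("hinge",254,192,.208),("crank",306,173,.288),("fun",249,179,.194),("dish",332,195,0)): print("sc",l,ray("scene",u,v,z).round(3))
```

```text
[[0.001, 0.973, -0.231, 0.336], [-1.0, 0.002, 0.002, 0.037], [0.003, 0.231, 0.973, 1.242], [0.0, 0.0, 0.0, 1.0]] [[378.8130192    0.         254.65667696]
 [  0.         378.8130192  193.63644812]
 [  0.           0.           1.        ]] -0.10608729748063007
hinge [ 0.578 -0.02   0.208]
crank [0.597 0.125 0.288]
fun [ 0.512 -0.009  0.194]
stick [ 0.651 -0.001  0.208]
dish [0.412 0.306 0.   ]
n [ 0.604 -0.015  0.208]
n [ 0.709 -0.047  0.208]
n [ 0.599 -0.043  0.208]
n [0.709 0.042 0.208]
n [0.607 0.039 0.208]
sc hinge [ 0.567 -0.005  0.208]
sc crank [0.596 0.121 0.288]
sc fun [ 0.503 -0.008  0.194]
sc dish [ 0.429  0.287 -0.   ]
```

Top picture: the tray is at (268,170), with the stick at (267,166), two nubs in back and three in front. The crank is at (222,181), the dish at (171,259), and the funnel at (270,222). The station pours towards the robot. The scene view confirms this. I'll move over the tray.

Call:
step_arm:
  steps:
    - {"slide":[-1,-0.9,-0.4],"twist":[0,0,0]}
    - {"slide":[-1,-0.9,-0.4],"twist":[0,0,0]}
    - {"slide":[-1,-0.9,-0.4],"twist":[0,0,0]}
  claw: 0.5

```text
time_s: 1.27
ee_pos: [0.2402, 0.6113, 0.2744]
orientation: [3.14, 0.002, 2.89]
wrist_force: [-0.0, 0.2, 0.5]
width: 0.0678
finger_force: 0.0
```

Call:
step_arm:
  steps:
    - {"slide":[-1,-0.9,-0.4],"twist":[0,0,0]}
    - {"slide":[-1,-0.9,-0.4],"twist":[0,0,0]}
    - {"slide":[-1,-0.9,-0.4],"twist":[0,0,0]}

```text
time_s: 1.65
ee_pos: [0.2992, 0.5226, 0.306]
orientation: [3.14, 0.002, 2.891]
wrist_force: [0.0, -0.0, 0.7]
width: 0.0468
finger_force: 0.0
```

Call:
step_arm:
  steps:
    - {"slide":[-1,-0.9,-0.4],"twist":[0,0,0]}
    - {"slide":[-1,-0.9,-0.4],"twist":[0,0,0]}
    - {"slide":[-1,-0.9,-0.4],"twist":[0,0,0]}

```text
time_s: 2.02
ee_pos: [0.3586, 0.434, 0.3377]
orientation: [3.14, 0.001, 2.892]
wrist_force: [0.0, 0.6, -0.4]
width: 0.0464
finger_force: 0.0
```

Call:
step_arm:
  steps:
    - {"slide":[-1,-0.9,-0.4],"twist":[0,0,0]}
    - {"slide":[-1,-0.9,-0.4],"twist":[0,0,0]}
    - {"slide":[-1,-0.9,-0.4],"twist":[0,0,0]}

```text
time_s: 2.4
ee_pos: [0.4184, 0.3451, 0.3693]
orientation: [3.14, 0.001, 2.892]
wrist_force: [0.3, 0.1, -0.4]
width: 0.0464
finger_force: 0.0
```

Call:
step_arm:
  steps:
    - {"slide":[-1,-0.9,-0.4],"twist":[0,0,0]}
    - {"slide":[-1,-0.9,-0.4],"twist":[0,0,0]}
    - {"slide":[-1,-0.9,-0.4],"twist":[0,0,0]}

```text
time_s: 2.78
ee_pos: [0.4784, 0.2563, 0.4011]
orientation: [3.141, 0.001, 2.893]
wrist_force: [-0.4, 1.7, -0.2]
width: 0.0467
finger_force: 0.0
```

Call:
step_arm:
  steps:
    - {"slide":[-1,-0.9,-0.4],"twist":[0,0,0]}
    - {"slide":[-1,-0.9,-0.4],"twist":[0,0,0]}
    - {"slide":[-1,-0.9,-0.4],"twist":[0,0,0]}

```text
time_s: 3.15
ee_pos: [0.5383, 0.1672, 0.4327]
orientation: [3.141, 0.001, 2.893]
wrist_force: [-0.4, 0.7, -0.7]
width: 0.0465
finger_force: 0.0
```

Call:
step_arm:
  steps:
    - {"slide":[-1,-0.9,-0.4],"twist":[0,0,0]}
    - {"slide":[-1,-0.9,-0.4],"twist":[0,0,0]}
    - {"slide":[-1,-0.9,-0.4],"twist":[0,0,0]}

```text
time_s: 3.52
ee_pos: [0.5983, 0.0782, 0.4643]
orientation: [-3.141, 0.001, 2.894]
wrist_force: [-1.0, 0.5, 0.8]
width: 0.0466
finger_force: 0.0
```

Call:
step_arm:
  steps:
    - {"slide":[-0.8,-0.8,-0.2],"twist":[0,0,0]}
    - {"slide":[-0.8,-0.8,-0.2],"twist":[0,0,0]}
    - {"slide":[-0.8,-0.8,-0.2],"twist":[0,0,0]}
    - {"slide":[-0.8,-0.8,-0.2],"twist":[0,0,0]}

```text
time_s: 4.03
ee_pos: [0.643, 0.0041, 0.4795]
orientation: [3.141, -0.002, 2.899]
wrist_force: [0.7, -0.1, -1.2]
width: 0.0463
finger_force: 0.0
```

Run:
```python
from h import *
s=read_state();print(s["time_s"],s["ee_pos"],s["orientation"],s["width"])
P=camera_params("wrist");print(np.round(P["extrinsics"],3).tolist(),P["K"][0])
im,d=snapshot("wrist");save(im,"w1.png");np.save("w1d.npy",d)
for l in("stick","nub1","crank_bar","hinge","jar"):
    for x in mark_of(l,"wrist")[:6]:
        u,v=x["xy"][0]*512,x["xy"][1]*384
        z={"crank_bar":.288,"jar":.008}.get(l,.208)
        print(l,round(x["score"],2),round(u),round(v),ray("wrist",u,v,z).round(3))
for x in silhouettes("stick","wrist")[:2]:
    m=x["pixels"];v,u=np.nonzero(m);p=unproj("wrist",u.astype(float),v.astype(float),d[v,u]);p=p[(p[:,2]>.225)&(p[:,2]<.236)]
    if len(p)>20:
        r=cv2.minAreaRect((p[:,:2]*1000).astype(np.float32));print(x["score"],len(p),r,p[:,2].mean())
```

```text
4.025 [0.64303156 0.00414657 0.47951336] [ 3.14061187e+00 -1.99191066e-03  2.89947294e+00] 0.04629376198732833
[[0.239, -0.934, -0.267, 0.567], [0.971, 0.23, 0.064, 0.023], [0.002, -0.274, 0.962, 0.623], [0.0, 0.0, 0.0, 1.0]] [277.13536483   0.         256.40250302]
stick 0.74 257 177 [0.659 0.002 0.208]
nub1 0.79 214 144 [ 0.594 -0.05   0.208]
nub1 0.71 286 200 [0.706 0.036 0.208]
nub1 0.66 446 84 [0.589 0.298 0.208]
nub1 0.65 273 131 [0.597 0.04  0.208]
nub1 0.56 240 140 [ 0.598 -0.01   0.208]
nub1 0.55 237 207 [ 0.699 -0.041  0.208]
crank_bar 0.71 346 120 [0.599 0.123 0.288]
hinge 0.9 239 121 [ 0.571 -0.006  0.208]
hinge 0.71 346 121 [0.609 0.146 0.208]
hinge 0.48 78 71 [ 0.447 -0.21   0.208]
jar 0.78 234 87 [ 0.503 -0.011  0.008]
0.86 677 ((657.2332153320312, -2.6102371215820312), (24.077232360839844, 62.61822509765625), 21.882226943969727) 0.23046970443231013
```

View pics/w1.png

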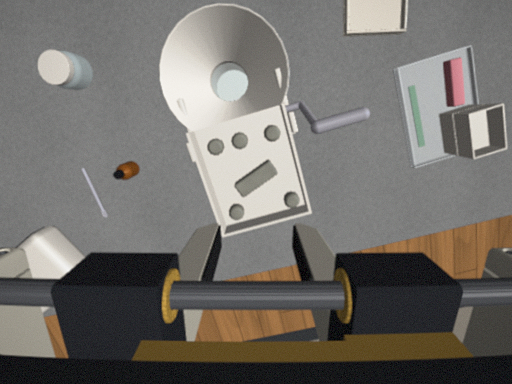

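The wrist view shows the stick clearly at (256,178), with nubs at (215,147), (240,140), (272,133), (237,212), (291,200). The crank bar is at (340,120). There is room for the fingers on both sides of the stick.

Call:
step_arm:
  steps:
    - {"slide":[-0.19,-0.04,0.4],"twist":[0,0,0.2]}
    - {"slide":[-0.19,-0.04,0.9],"twist":[0,0,0.4]}
    - {"slide":[-0.19,-0.04,0.9],"twist":[0,0,0.6]}
    - {"slide":[-0.19,-0.04,0.9],"twist":[0,0,0.8]}
    - {"slide":[-0.19,-0.04,0.9],"twist":[0,0,1]}
    - {"slide":[-0.19,-0.04,0.9],"twist":[0,0,1]}
  claw: 0.44

```text
time_s: 5.12
ee_pos: [0.6574, -0.006, 0.4086]
orientation: [-3.142, 0.0, 2.112]
wrist_force: [-0.4, 1.3, 0.7]
width: 0.0407
finger_force: 0.0
```

Call:
step_arm:
  steps:
    - {"slide":[0,0,0.4],"twist":[0,0,0.1]}
    - {"slide":[0,0,0.8],"twist":[0,0,0.204]}
    - {"slide":[0,0,0.9],"twist":[0,0,0.204]}
    - {"slide":[0,0,0.9],"twist":[0,0,0.204]}
    - {"slide":[0,0,0.9],"twist":[0,0,0.204]}

```text
time_s: 5.75
ee_pos: [0.658, -0.0065, 0.338]
orientation: [3.14, 0.001, 1.952]
wrist_force: [0.2, -0.6, 0.4]
width: 0.0411
finger_force: 0.0
```

```bash
cat > stk.py <<'E'
from h import *
s=read_state();print(s["time_s"],s["ee_pos"],s["orientation"],s["width"])
im,d=snapshot("wrist")
for x in silhouettes("stick","wrist")[:2]:
    m=x["pixels"];v,u=np.nonzero(m);p=unproj("wrist",u.astype(float),v.astype(float),d[v,u]);print(len(p),np.percentile(p[:,2],[5,50,95]))
    p=p[(p[:,2]>.225)&(p[:,2]<.236)]
    if len(p)>20: print(x["score"],len(p),cv2.minAreaRect((p[:,:2]*1000).astype(np.float32)))
E
python3 stk.py
```

```text
5.75 [ 0.65803254 -0.00654983  0.33800995] [3.13971634e+00 5.76839116e-04 1.95186421e+00] 0.0410928032452295
1690 [0.22405537 0.22914232 0.2303458 ]
0.97 1593 ((656.2677001953125, 0.37860107421875), (23.629579544067383, 63.01511764526367), 21.60869026184082)
```

Call:
step_arm:
  steps:
    - {"slide":[0.09,0.01,0.45],"twist":[0,0,0]}
    - {"slide":[0.09,0.01,0.8],"twist":[0,0,0]}
    - {"slide":[0.09,0.01,0.9],"twist":[0,0,0]}

```text
time_s: 6.22
ee_pos: [0.6551, 0.0008, 0.2638]
orientation: [-3.14, -0.001, 1.951]
wrist_force: [0.0, -0.1, 1.2]
width: 0.0408
finger_force: 0.0
```

Call:
step_arm:
  steps:
    - {"slide":[0,0,0.2],"twist":[0,0,0]}
    - {"slide":[0,0,0.41],"twist":[0,0,0]}
    - {"slide":[0,0,0.41],"twist":[0,0,0]}
    - {"slide":[0,0,0.41],"twist":[0,0,0]}

```text
time_s: 6.72
ee_pos: [0.6555, 0.0006, 0.2317]
orientation: [-3.142, 0.0, 1.95]
wrist_force: [-0.2, 0.8, -0.5]
width: 0.0406
finger_force: 0.0
```

Call:
step_arm:
  steps:
    - {"slide":[0,0,0],"twist":[0,0,0]}
    - {"slide":[0,0,0],"twist":[0,0,0]}
    - {"slide":[0,0,0],"twist":[0,0,0]}
    - {"slide":[0,0,0],"twist":[0,0,0]}
  claw: 0

```text
time_s: 7.22
ee_pos: [0.6555, 0.0007, 0.2319]
orientation: [3.141, 0.0, 1.95]
wrist_force: [-0.4, -0.1, 0.8]
width: 0.0238
finger_force: 30.0
```

Call:
step_arm:
  steps:
    - {"slide":[0,0,-0.4],"twist":[0,0,0]}
    - {"slide":[0,0,-1],"twist":[0,0,0]}
    - {"slide":[0,0,-1],"twist":[0,0,0]}

```text
time_s: 7.6
ee_pos: [0.6571, 0.0001, 0.3155]
orientation: [3.136, 0.002, 1.95]
wrist_force: [-0.4, 0.1, -0.8]
width: 0.0241
finger_force: 30.0
```

Call:
step_arm:
  steps:
    - {"slide":[0,0,-0.6],"twist":[0,0,0]}
    - {"slide":[0,0,-1],"twist":[0,0,0]}
    - {"slide":[0,0,-1],"twist":[0,0,0]}

```text
time_s: 7.98
ee_pos: [0.6561, 0.0004, 0.3934]
orientation: [3.138, 0.001, 1.95]
wrist_force: [-0.7, 0.2, -0.4]
width: 0.0234
finger_force: 30.0
```

Call:
step_arm:
  steps:
    - {"slide":[0.5,-0.15,0],"twist":[0,0,0]}
    - {"slide":[1,-0.3,0],"twist":[0,0,0]}
    - {"slide":[1,-0.3,0],"twist":[0,0,0]}

```text
time_s: 8.35
ee_pos: [0.6015, 0.0692, 0.39]
orientation: [-3.139, -0.002, 1.955]
wrist_force: [0.0, -0.4, -0.6]
width: 0.0235
finger_force: 30.0
```

Call:
step_arm:
  steps:
    - {"slide":[0.5,-0.15,0],"twist":[0,0,0]}
    - {"slide":[1,-0.3,0],"twist":[0,0,0]}
    - {"slide":[1,-0.3,0],"twist":[0,0,0]}

```text
time_s: 8.72
ee_pos: [0.5501, 0.1337, 0.3905]
orientation: [-3.14, -0.001, 1.954]
wrist_force: [-0.2, -0.6, -1.0]
width: 0.0238
finger_force: 30.0
```

Call:
step_arm:
  steps:
    - {"slide":[0.5,-0.15,0],"twist":[0,0,0]}
    - {"slide":[1,-0.3,0],"twist":[0,0,0]}
    - {"slide":[1,-0.3,0],"twist":[0,0,0]}

```text
time_s: 9.1
ee_pos: [0.4988, 0.1984, 0.3909]
orientation: [-3.14, -0.0, 1.954]
wrist_force: [0.4, 0.1, 0.8]
width: 0.0236
finger_force: 30.0
```

Call:
step_arm:
  steps:
    - {"slide":[0.5,-0.15,0],"twist":[0,0,0]}
    - {"slide":[0.9,-0.3,0],"twist":[0,0,0]}
    - {"slide":[0.9,-0.3,0],"twist":[0,0,0]}

```text
time_s: 9.48
ee_pos: [0.4505, 0.2555, 0.3912]
orientation: [-3.141, 0.0, 1.952]
wrist_force: [1.0, -0.3, -0.8]
width: 0.0237
finger_force: 30.0
```

Run:
```python
from h import *
s=read_state();print(s["time_s"],s["ee_pos"],s["orientation"],s["width"])
for c in("wrist","top"):
  im,d=snapshot(c);save(im,c+"2.png")
  for x in silhouettes("dish",c)[:2]:
    m=x["pixels"];v,u=np.nonzero(m);p=unproj(c,u.astype(float),v.astype(float),d[v,u]);p=p[(p[:,2]<.03)&(p[:,2]>-.005)]
    if len(p)>20: print(c,x["score"],len(p),cv2.minAreaRect((p[:,:2]*1000).astype(np.float32)))
  print([(x["score"],ray(c,x["xy"][0]*512,x["xy"][1]*384,0).round(3)) for x in mark_of("dish",c)[:2]])
```

```text
9.475 [0.45052321 0.25548641 0.39115813] [-3.14076743e+00  2.51411772e-04  1.95226519e+00] 0.023707901844084833
wrist 0.83 4419 ((413.94488525390625, 297.77642822265625), (124.56336975097656, 123.20925903320312), 79.19056701660156)
[(0.66, array([0.415, 0.303, 0.   ]))]
top 0.86 771 ((414.3960266113281, 301.97686767578125), (121.35099792480469, 118.98503112792969), 79.20257568359375)
[(0.64, array([0.417, 0.303, 0.   ]))]
```

View pics/wrist2.png

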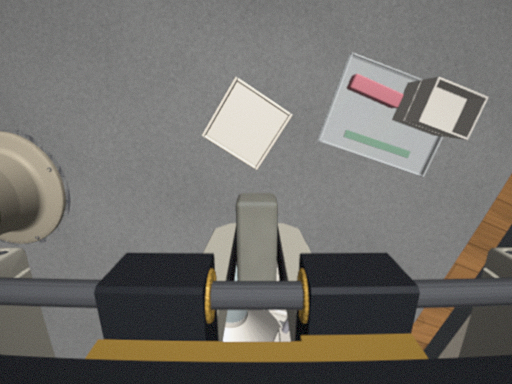

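The wrist view shows the stick held level at (257,225) and the dish empty at (247,122). I'm lowering it into the dish.

Call:
step_arm:
  steps:
    - {"slide":[0.4,-0.12,0.3],"twist":[0,0,0]}
    - {"slide":[0.7,-0.21,0.8],"twist":[0,0,0]}
    - {"slide":[0.7,-0.21,0.9],"twist":[0,0,0]}

```text
time_s: 10.15
ee_pos: [0.4131, 0.3008, 0.3179]
orientation: [-3.138, 0.001, 1.952]
wrist_force: [0.2, -0.2, -0.2]
width: 0.0237
finger_force: 30.0
```

Call:
step_arm:
  steps:
    - {"slide":[0,0,0.5],"twist":[0,0,0]}
    - {"slide":[0,0,0.9],"twist":[0,0,0]}
    - {"slide":[0,0,0.9],"twist":[0,0,0]}

```text
time_s: 10.52
ee_pos: [0.415, 0.2992, 0.247]
orientation: [-3.139, 0.002, 1.948]
wrist_force: [-0.2, -0.2, -0.1]
width: 0.0238
finger_force: 30.0
```

Call:
step_arm:
  steps:
    - {"slide":[0,0,0.5],"twist":[0,0,0]}
    - {"slide":[0,0,0.9],"twist":[0,0,0]}
    - {"slide":[0,0,0.9],"twist":[0,0,0]}

```text
time_s: 10.9
ee_pos: [0.415, 0.3001, 0.1759]
orientation: [-3.14, 0.001, 1.949]
wrist_force: [0.8, -0.1, 0.1]
width: 0.0235
finger_force: 30.0
```

Call:
step_arm:
  steps:
    - {"slide":[0,0,0.5],"twist":[0,0,0]}
    - {"slide":[0,0,0.9],"twist":[0,0,0]}
    - {"slide":[0,0,0.9],"twist":[0,0,0]}
    - {"slide":[0,0,0.9],"twist":[0,0,0]}

```text
time_s: 11.4
ee_pos: [0.4156, 0.3012, 0.1058]
orientation: [3.139, -0.001, 1.95]
wrist_force: [0.1, 0.1, -0.9]
width: 0.0237
finger_force: 30.0
```

Call:
step_arm:
  steps:
    - {"slide":[0,0,0.3],"twist":[0,0,0]}
    - {"slide":[0,0,0.6],"twist":[0,0,0]}
    - {"slide":[0,0,0.8],"twist":[0,0,0]}
    - {"slide":[0,0,0.9],"twist":[0,0,0]}
    - {"slide":[0,0,0.9],"twist":[0,0,0]}

```text
time_s: 12.02
ee_pos: [0.4146, 0.3007, 0.032]
orientation: [3.142, 0.0, 1.95]
wrist_force: [0.0, 0.2, -0.1]
width: 0.0241
finger_force: 30.0
```

Call:
step_arm:
  steps:
    - {"slide":[0,0,0],"twist":[0,0,0]}
    - {"slide":[0,0,0],"twist":[0,0,0]}
    - {"slide":[0,0,0],"twist":[0,0,0]}
    - {"slide":[0,0,0],"twist":[0,0,0]}
  claw: 0.44

```text
time_s: 12.52
ee_pos: [0.4145, 0.3008, 0.032]
orientation: [3.141, -0.0, 1.95]
wrist_force: [0.4, -0.4, -0.3]
width: 0.0412
finger_force: 0.0
```

Call:
step_arm:
  steps:
    - {"slide":[0,0,-0.3],"twist":[0,0,0]}
    - {"slide":[0,0,-0.8],"twist":[0,0,0]}
    - {"slide":[0,0,-1],"twist":[0,0,0]}
    - {"slide":[0,0,-1],"twist":[0,0,0]}

```text
time_s: 13.02
ee_pos: [0.4148, 0.3011, 0.1129]
orientation: [3.139, -0.001, 1.95]
wrist_force: [0.7, 0.5, -0.5]
width: 0.0407
finger_force: 0.0
```

Call:
step_arm:
  steps:
    - {"slide":[0,0,-0.7],"twist":[0,0,0]}
    - {"slide":[0,0,-1],"twist":[0,0,0]}
    - {"slide":[0,0,-1],"twist":[0,0,0]}

```text
time_s: 13.4
ee_pos: [0.4148, 0.3012, 0.1924]
orientation: [3.14, -0.001, 1.951]
wrist_force: [-1.4, 0.1, -0.2]
width: 0.0408
finger_force: 0.0
```

Call:
step_arm:
  steps:
    - {"slide":[0,0,-0.7],"twist":[0,0,0]}
    - {"slide":[0,0,-1],"twist":[0,0,0]}
    - {"slide":[0,0,-1],"twist":[0,0,0]}

```text
time_s: 13.78
ee_pos: [0.4147, 0.3011, 0.2717]
orientation: [3.14, -0.001, 1.951]
wrist_force: [0.4, -0.8, 0.2]
width: 0.0411
finger_force: 0.0
```

Run:
```python
from h import *
s=read_state();print(s["time_s"],s["ee_pos"],s["orientation"],s["width"])
c="wrist"
im,d=snapshot(c);save(im,"w3.png")
for x in mark_of("stick",c)[:2]: print(x["score"],ray(c,x["xy"][0]*512,x["xy"][1]*384,.005).round(3))
c="top"; im,d=snapshot(c)
for l in("crank_bar","stick"):
  for x in silhouettes(l,c)[:2]:
    m=x["pixels"];v,u=np.nonzero(m);p=unproj(c,u.astype(float),v.astype(float),d[v,u]);print(l,x["score"],len(p),p.mean(0))
    if l=="crank_bar":
        p=p[(p[:,2]>.284)&(p[:,2]<.305)]
        if len(p)>9: print(p.mean(0),cv2.minAreaRect((p[:,:2]*1000).astype(np.float32)))
# station yaw: tray rim/plate from top depth
P=camera_params(c);v,u=np.mgrid[0:384,0:512];p=unproj(c,u.ravel().astype(float),v.ravel().astype(float),d.ravel(),P)
q=p[(abs(p[:,2]-.215)<.03)&(p[:,0]>.575)&(p[:,0]<.8)&(abs(p[:,1])<.15)]
print(len(q),cv2.minAreaRect((q[:,:2]*1000).astype(np.float32)))
```

```text
13.775 [0.41465026 0.30112016 0.27172776] [ 3.14049273e+00 -5.90532951e-04  1.95061985e+00] 0.04108791421495685
0.78 [0.414 0.3   0.005]
crank_bar 0.74 3085 [0.64747385 0.00571054 0.21789927]
[0.59866465 0.11791337 0.29606374] ((599.4100952148438, 118.10820007324219), (16.71992301940918, 70.11885070800781), 4.426104545593262)
stick 0.69 114 [0.4170149  0.29495578 0.02875475]
2795 ((652.3220825195312, 4.4151153564453125), (178.52853393554688, 154.60308837890625), 89.99382781982422)
```

View pics/w3.png

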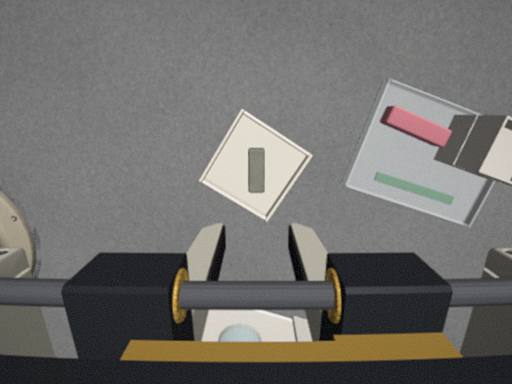

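The stick lies in the middle of the dish at (257,170). Next is the crank.

Call:
step_arm:
  steps:
    - {"slide":[-0.3,0.15,-0.5],"twist":[0,0,0]}
    - {"slide":[-0.95,0.445,-0.8],"twist":[0,0,0]}
    - {"slide":[-0.95,0.445,-0.8],"twist":[0,0,0]}
    - {"slide":[-0.95,0.445,-0.8],"twist":[0,0,0]}
  claw: 0.34

```text
time_s: 14.52
ee_pos: [0.4751, 0.2433, 0.3348]
orientation: [-3.14, 0.0, 1.95]
wrist_force: [-0.5, 0.3, -0.0]
width: 0.0315
finger_force: 0.0
```

Call:
step_arm:
  steps:
    - {"slide":[-0.5,0.23,-0.3],"twist":[0,0,0]}
    - {"slide":[-0.95,0.445,-0.6],"twist":[0,0,0]}
    - {"slide":[-0.95,0.445,-0.6],"twist":[0,0,0]}

```text
time_s: 14.9
ee_pos: [0.5383, 0.1847, 0.3842]
orientation: [3.14, 0.001, 1.948]
wrist_force: [-0.6, -0.5, -0.9]
width: 0.0318
finger_force: 0.0
```

Call:
step_arm:
  steps:
    - {"slide":[-0.5,0.23,0],"twist":[0,0,0.15]}
    - {"slide":[-0.95,0.445,0],"twist":[0,0,0.3]}
    - {"slide":[-0.95,0.445,0],"twist":[0,0,0.385]}
    - {"slide":[-0.95,0.445,0],"twist":[0,0,0.385]}
    - {"slide":[-0.95,0.445,0],"twist":[0,0,0.385]}

```text
time_s: 15.52
ee_pos: [0.5971, 0.1301, 0.383]
orientation: [-3.14, -0.0, 1.652]
wrist_force: [-1.0, -0.4, -0.4]
width: 0.0316
finger_force: 0.0
```

Run:
```python
from h import *
s=read_state();print(s["time_s"],s["ee_pos"],s["orientation"],s["width"],s["qpos"].round(2) if hasattr(s["qpos"],"round") else s["qpos"])
c="wrist"
P=camera_params(c);im,d=snapshot(c);save(im,"w4.png")
v,u=np.mgrid[0:384,0:512];g=d.ravel()>0;p=unproj(c,u.ravel()[g].astype(float),v.ravel()[g].astype(float),d.ravel()[g],P)
q=p[(abs(p[:,2]-.292)<.007)&(abs(p[:,0]-.6)<.04)&(p[:,1]>.07)&(p[:,1]<.18)]
print(len(q),q.mean(0) if len(q) else 0,q[:,2].max() if len(q) else 0, cv2.minAreaRect((q[:,:2]*1000).astype(np.float32)) if len(q)>9 else 0)
print([(x["score"],ray(c,x["xy"][0]*512,x["xy"][1]*384,.288).round(3)) for x in mark_of("crank_bar",c)[:2]])
```

```text
15.525 [0.59713724 0.13005144 0.38297346] [-3.14005862e+00 -2.30466571e-04  1.65153342e+00] 0.0315559249546138 [-0.68  0.36  0.53  1.72 -0.2   1.12 -0.01]
1196 [0.59706211 0.12045215 0.29339524] 0.2968773834421381 ((597.2635498046875, 117.84026336669922), (15.972723007202148, 68.8077163696289), 2.365626573562622)
[(0.89, array([0.599, 0.123, 0.288]))]
```

View pics/w4.png

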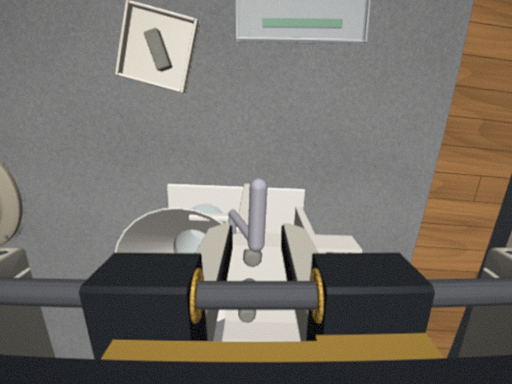

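The bar at (257,215) is centred between the fingers. I'll straddle it.

Call:
step_arm:
  steps:
    - {"slide":[0,0.01,0.3],"twist":[0,0,0]}
    - {"slide":[0,0.01,0.6],"twist":[0,0,0]}
    - {"slide":[0,0.01,0.8],"twist":[0,0,0]}

```text
time_s: 16.0
ee_pos: [0.5983, 0.129, 0.3189]
orientation: [-3.141, -0.0, 1.649]
wrist_force: [-0.8, 1.2, -0.1]
width: 0.0318
finger_force: 0.0
```

Call:
step_arm:
  steps:
    - {"slide":[0,0,0.2],"twist":[0,0,0]}
    - {"slide":[0,0,0.36],"twist":[0,0,0]}
    - {"slide":[0,0,0.36],"twist":[0,0,0]}
    - {"slide":[0,0,0.36],"twist":[0,0,0]}

```text
time_s: 16.5
ee_pos: [0.5992, 0.1284, 0.2915]
orientation: [3.141, -0.0, 1.648]
wrist_force: [0.7, 0.1, 0.3]
width: 0.0313
finger_force: 0.0
```

Call:
step_arm:
  steps:
    - {"slide":[0,0,0],"twist":[0,0,0]}
    - {"slide":[0,0,0],"twist":[0,0,0]}
  claw: 0.27

```text
time_s: 16.75
ee_pos: [0.599, 0.1286, 0.2915]
orientation: [3.141, -0.0, 1.648]
wrist_force: [0.2, -0.5, -0.8]
width: 0.0255
finger_force: 0.0
```

Call:
step_arm:
  steps:
    - {"slide":[0,-0.06,0],"twist":[0,0,0]}
    - {"slide":[0,-0.12,-0.02],"twist":[0,0,0]}
    - {"slide":[0,-0.18,-0.03],"twist":[0,0,0]}
    - {"slide":[0,-0.24,-0.05],"twist":[0,0,0]}
    - {"slide":[0,-0.3,-0.05],"twist":[0,0,0]}
    - {"slide":[0,-0.36,-0.06],"twist":[0,0,0]}
    - {"slide":[0,-0.42,-0.06],"twist":[0,0,0]}
    - {"slide":[0,-0.48,-0.06],"twist":[0,0,0]}
    - {"slide":[0,-0.54,-0.06],"twist":[0,0,0]}
    - {"slide":[0,-0.59,-0.05],"twist":[0,0,0]}
    - {"slide":[0,-0.64,-0.04],"twist":[0,0,0]}
    - {"slide":[0,-0.69,-0.03],"twist":[0,0,0]}

```text
time_s: 18.25
ee_pos: [0.5435, 0.1242, 0.2933]
orientation: [-3.141, 0.0, 1.648]
wrist_force: [1.6, 0.5, 1.7]
width: 0.0253
finger_force: 0.9
```

Call:
step_arm:
  steps:
    - {"slide":[0,-0.05,0.02],"twist":[0,0,0]}
    - {"slide":[0,-0.1,0.04],"twist":[0,0,0]}
    - {"slide":[0,-0.15,0.05],"twist":[0,0,0]}
    - {"slide":[0,-0.2,0.07],"twist":[0,0,0]}
    - {"slide":[0,-0.25,0.1],"twist":[0,0,0]}
    - {"slide":[0,-0.3,0.13],"twist":[0,0,0]}
    - {"slide":[0,-0.34,0.16],"twist":[0,0,0]}
    - {"slide":[0,-0.38,0.19],"twist":[0,0,0]}
    - {"slide":[0,-0.42,0.22],"twist":[0,0,0]}
    - {"slide":[0,-0.46,0.26],"twist":[0,0,0]}
    - {"slide":[0,-0.49,0.29],"twist":[0,0,0]}
    - {"slide":[0,-0.49,0.29],"twist":[0,0,0]}

```text
time_s: 19.75
ee_pos: [0.5044, 0.1212, 0.27]
orientation: [-3.141, 0.0, 1.648]
wrist_force: [0.7, 0.1, -0.3]
width: 0.0249
finger_force: 0.3
```

Run:
```python
from h import *
s=read_state();print(s["time_s"],s["ee_pos"],s["wrist_force"])
A=[]
for c in("top","scene"):
    im,d=snapshot(c)
    A.append(cv2.resize(im[110:270,180:340] if c=="top" else im[120:300,170:350],(400,400),interpolation=cv2.INTER_CUBIC))
    for l in ("nub1","jar"): print(c,l,[(round(x["score"],2),round(x["xy"][0]*512),round(x["xy"][1]*384)) for x in mark_of(l,c)[:7]])
save(np.hstack(A),"p5.png")
```

```text
19.75 [0.50442691 0.12120843 0.26999427] [ 0.74035702  0.09586965 -0.33205461]
top nub1 [(0.6, 259, 238), (0.51, 270, 227), (0.49, 271, 242), (0.47, 270, 225), (0.4, 266, 211), (0.36, 260, 227)]
top jar [(0.64, 267, 228)]
scene nub1 [(0.26, 160, 259)]
scene jar [(0.62, 250, 222)]
```

View pics/p5.png

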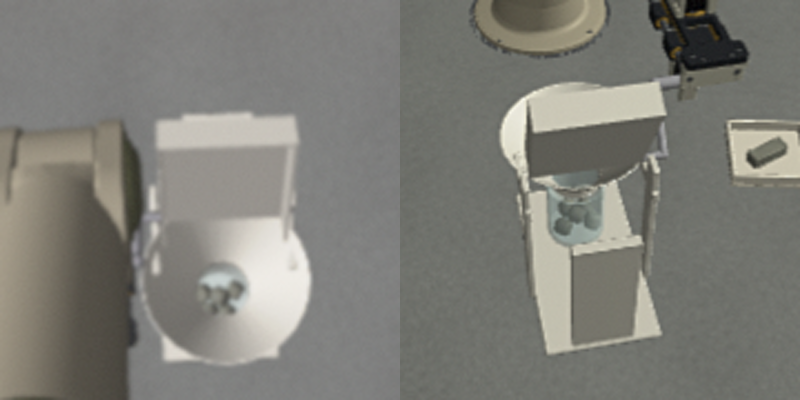

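The five nubs appear in the jar (left panel (222,290), right panel (577,215)), and the tray is empty. I'm easing it back.

Call:
step_arm:
  steps:
    - {"slide":[0,0.03,-0.03],"twist":[0,0,0]}
    - {"slide":[0,0.07,-0.07],"twist":[0,0,0]}
    - {"slide":[0,0.11,-0.1],"twist":[0,0,0]}
    - {"slide":[0,0.15,-0.13],"twist":[0,0,0]}
    - {"slide":[0,0.19,-0.16],"twist":[0,0,0]}
    - {"slide":[0,0.24,-0.19],"twist":[0,0,0]}
    - {"slide":[0,0.29,-0.22],"twist":[0,0,0]}
    - {"slide":[0,0.34,-0.24],"twist":[0,0,0]}
    - {"slide":[0,0.39,-0.25],"twist":[0,0,0]}
    - {"slide":[0,0.44,-0.27],"twist":[0,0,0]}
    - {"slide":[0,0.49,-0.29],"twist":[0,0,0]}
    - {"slide":[0,0.49,-0.29],"twist":[0,0,0]}

```text
time_s: 21.55
ee_pos: [0.5443, 0.1243, 0.2936]
orientation: [3.141, -0.0, 1.648]
wrist_force: [2.2, -0.6, -0.3]
width: 0.0253
finger_force: 0.8
```

Call:
step_arm:
  steps:
    - {"slide":[0,0.05,-0.01],"twist":[0,0,0]}
    - {"slide":[0,0.1,-0.02],"twist":[0,0,0]}
    - {"slide":[0,0.15,-0.03],"twist":[0,0,0]}
    - {"slide":[0,0.21,-0.03],"twist":[0,0,0]}
    - {"slide":[0,0.27,-0.03],"twist":[0,0,0]}
    - {"slide":[0,0.33,-0.03],"twist":[0,0,0]}
    - {"slide":[0,0.39,-0.02],"twist":[0,0,0]}
    - {"slide":[0,0.45,-0.02],"twist":[0,0,0]}
    - {"slide":[0,0.51,0],"twist":[0,0,0]}
    - {"slide":[0,0.57,0.01],"twist":[0,0,0]}
    - {"slide":[0,0.63,0.03],"twist":[0,0,0]}
    - {"slide":[0,0.68,0.03],"twist":[0,0,0]}

```text
time_s: 23.05
ee_pos: [0.598, 0.1286, 0.2908]
orientation: [-3.141, -0.0, 1.648]
wrist_force: [-0.2, -0.0, 0.8]
width: 0.0252
finger_force: 0.0
```

Call:
step_arm:
  steps:
    - {"slide":[0,0.01,0],"twist":[0,0,0]}
    - {"slide":[0,0.01,0],"twist":[0,0,0]}
    - {"slide":[0,0.01,0],"twist":[0,0,0]}
  claw: 0.36

```text
time_s: 23.42
ee_pos: [0.5987, 0.1285, 0.2911]
orientation: [-3.141, -0.0, 1.648]
wrist_force: [0.7, 0.7, 0.4]
width: 0.0333
finger_force: 0.0
```

Lift clear, then verify.

Call:
step_arm:
  steps:
    - {"slide":[0,0,-0.3],"twist":[0,0,0]}
    - {"slide":[0,0,-0.8],"twist":[0,0,0]}
    - {"slide":[0,0,-1],"twist":[0,0,0]}

```text
time_s: 23.8
ee_pos: [0.5994, 0.1284, 0.3731]
orientation: [3.139, -0.001, 1.648]
wrist_force: [0.4, -0.3, 0.1]
width: 0.0337
finger_force: 0.0
```

Call:
step_arm:
  steps:
    - {"slide":[0.5,0,-0.7],"twist":[0,0,0]}
    - {"slide":[1,0,-1],"twist":[0,0,0]}
    - {"slide":[1,0,-1],"twist":[0,0,0]}
    - {"slide":[1,0,-1],"twist":[0,0,0]}

```text
time_s: 24.3
ee_pos: [0.5923, 0.2078, 0.4501]
orientation: [-3.141, 0.001, 1.648]
wrist_force: [0.3, -0.9, -0.1]
width: 0.0335
finger_force: 0.0
```

Call:
step_arm:
  steps:
    - {"slide":[0.5,0,0],"twist":[0,0,0]}
    - {"slide":[1,0,0],"twist":[0,0,0]}
    - {"slide":[1,0,0],"twist":[0,0,0]}
    - {"slide":[1,0,0],"twist":[0,0,0]}

```text
time_s: 24.8
ee_pos: [0.5868, 0.2861, 0.4502]
orientation: [-3.141, 0.002, 1.646]
wrist_force: [-0.1, -0.4, 0.3]
width: 0.0336
finger_force: 0.0
```

Run:
```python
from h import *
A=[]
for c in("top","scene"):
    im,d=snapshot(c)
    A.append(cv2.resize(im[130:270,195:335] if c=="top" else im[150:290,190:330],(400,400),interpolation=cv2.INTER_CUBIC))
    if c=="top":
      for x in silhouettes("crank_bar",c)[:1]:
        v,u=np.nonzero(x["pixels"]);p=unproj(c,u.astype(float),v.astype(float),d[v,u]);p=p[(p[:,2]>.28)&(p[:,2]<.31)];print(p.mean(0))
    for l in ("nub1","jar"): print(c,l,[(round(x["score"],2),round(x["xy"][0]*512),round(x["xy"][1]*384)) for x in mark_of(l,c)[:7]])
save(np.hstack(A),"p6.png")
```

```text
[0.59860783 0.11754692 0.29589849]
top nub1 [(0.6, 273, 241), (0.57, 269, 229), (0.54, 264, 236), (0.51, 272, 222), (0.44, 261, 226)]
top jar [(0.55, 265, 231), (0.45, 268, 219)]
scene nub1 [(0.53, 144, 207)]
scene jar []
```

View pics/p6.png

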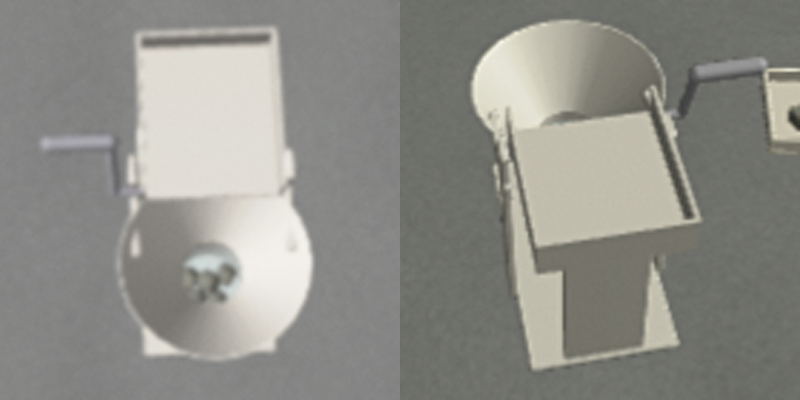

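The tray is level and empty with the crank at its original position. Five nubs are detected in the jar and none anywhere else.

```bash
python3 -c "
from station import *
print(finish_job())"
```

```text
the job is handed in; nothing more can be done
None
```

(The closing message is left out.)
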